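Latch the carabiner rack's sliding keeper

TASK

Close the carabiner rack: with the fingertips push the sliding keeper along its rail towards the hanging carabiners until its spring plunger rides over the low lip of the notched clip and drops fully into the notch, leave it latched there and draw the hand clear. Push gently, do not pinch the keeper or pull up its plunger knob, and leave the belay plate, the mallet head and the cam unit where they are.

Things in the scene. Friction and masses are not known exactly. Their poses are not given: they have to be found in the camera images.
- rack: Fixed steel rack on a cedar board 270 x 520 x 22 mm, placed anew each time, turned up to 0.3 rad. Origin: centre of the board's underside; z up, y along the rail towards the end with the hanging carabiners, -x on the robot's side. Flat rail: 30 mm wide, 10 thick, y -250 to +250, x 0, top 165 mm up. Carabiners on a 10 mm round bar: y +100 to +175, x +30 to +90, tops 142 mm up
- keeper: Aluminium carriage straddling the rail, 46 mm wide (x), y -31 to +25 mm; slides along y only with 1 to 2 N of friction, starts 80 to 220 mm short of the notch. Origin: on the rail's top under the plunger; axes as the rack's. Top plate 24 mm above the rail. A bent steel rod reaches from its +x side to x +79 and down
- tab_face (a point): Centre of the rear face (facing -y of the rack) of the keeper's upright push tab: 46 mm wide, 6 thick, from 5 to 44 mm above the rail's top. This point is 26 mm above the rail's top and 31 mm behind the plunger. Push here, towards +y of the rack
- clip: Plain steel clip clamped on the rail, elsewhere along it each time, 26 mm wide; the keeper passes over it. Origin as notch, axes as the rack's. Along +y: a 20 degree ramp begins 22 mm before the origin and rises to a lip 5 mm high, 8.5 mm before it; then a 45 degree drop into the notch; then an upright stop 10 mm high, its face 6.6 mm past the origin
- notch (a point): Middle of the notch in the clip, at the level of the rail's top (165 mm up); axes as the rack's. The plunger belongs here
- plunger_tip (a point): Lowest point of the keeper's spring plunger (round tip of 5 mm radius), which slides along the rail's top. Latched when it lies down in the notch, with about 1.5 mm of play either way
- plunger (a joint): Plunger raised (m): 0 with its tip on the rail or down in the notch, 0.005 on the lip. Its black knob (20 mm across, top 46 mm above the rail) moves with it. The push is about 4 to 6 N up the ramp (slowly), then falls to nothing as the plunger drops and the keeper jumps a few mm ahead; once latched it stands firm against the stop. Over 25 N on the keeper is rough handling
- belay_plate: Loose grey aluminium belay plate with two slots, 56 x 84 x 10 mm, lying on the cedar board on the robot's side of the rail. Origin: centre of its underside. Not to be disturbed
- mallet_head: Loose copper mallet head, 40 mm across and 62 mm high, standing on end on the board. Origin: centre of its underside. Not to be disturbed
- cam_unit: Loose stainless cam unit, about 110 x 52 x 18 mm, lying on the board. Origin: underside, near the middle. Not to be disturbed

How it is judged:
By the outcome, as a careful person would: the job done as asked, in the order asked, and still so for the second after the job is handed in, with the robot touching nothing.
It also fails if it takes over 51 s, if anything falls off the work surface, if the arm or the gripper's body presses on something with over 40 N, if the wrist force passes 120 N, or if a joint passes its speed limit or range.

ROBOT

A 6-joint arm with a two-finger parallel gripper is mounted at the origin on the work surface. World frame = base frame: x ahead of the robot, y to its left, z up, the work surface at z = 0. Lengths are in m, angles in degrees, forces in N, time in s.
With the tool pointing down it reaches from about 0.25 to 0.725 m from the base axis. Payload 9.7 kg.
Tool frame: the origin (TCP) lies at the very end of the fingers, on their centre line; the grasp point (between the pads) lies 19 mm behind it; z points along the fingers, y is the line along which they close (so a half turn about z gives the same grasp; the last joint's range is limited). The gripper opens to 85 mm and grips with 20 to 120 N. Pads are 22 mm wide; open, the fingers measure 114 mm over their backs; the gripper's body (76 mm by 85 mm) begins 54 mm behind the grasp point. The pads swing forward as they close: fully open they stand 13 mm farther back than shut.
Start: joints at [70.417, 4.979, 10.078, 95.1, 0, 90], TCP at [0.184, 0.518, 0.231] pointing down, gripper open.
Joint ranges: [-179.16, 179.16], [-48.56, 103.87], [-65.8, 70.77], [-126.05, 130.52], [-82.76, 87.17], [-180, 180]. Speed limits (degrees/s): [127.2, 127.2, 147.25, 180, 180, 180].

INTERFACE

Orientations are given as [roll, pitch, yaw] about the fixed x, y, z axes, in that order (R = Rz(yaw) Ry(pitch) Rx(roll)).
In Python, from workcell import telemetry, optics, workorder gives the robot as it stands.
- The arm moves only by the shell command python3 -m handwheel 'ROWS' [FORCE]. ROWS is JSON, a list of rows, each an object of numbers: "tx", "ty", "tz": the shift along the tool's x, y, z in m; "ax", "ay", "az": the turn, a rotation vector about the tool's x, y, z in degrees; "jaw": the gripper command: -1 is shut, 1 is fully open, values between are in proportion. A call has exactly 10 rows; each row shifts and turns the commanded pose from where the row before left it, along the tool's axes as they then stand; what a row does not reach is not made up. A row lasts 1/8 s, in which the tool goes at most 62.5 mm and 10.7 degrees, less where a joint would pass 70% of its speed; a pose out of reach is approached as far as the arm can. A call is refused whole if a number of a shift passes 0.0625 or a number of a turn 10.7, either way. A call with a gripper value outside its range is refused whole. The fingers move at their own pace and stop on an object; FORCE is the grip in N (left out, the last holds). Time passes only in rows, so rows that do not move let the fingers close, or fill a call up. It gives the time, the measured TCP pose, the force, the opening and the grip force at its end, in the units of the state.
- telemetry.get_obs(): the state, without advancing time (a new reading comes with each control period).
- optics.camera(name): name is "scene" or "side" or "wrist"; returns a dict with "color" (480x640x3 uint8, red, green, blue), "K" (3x3 intrinsics, pixels), "k1" (the pictures are not rectified: a ray, as slopes to the right and down, at radius r is drawn at 1 + k1 r^2 times it, then the intrinsics apply), "extrinsics" (4x4, takes a point from camera to world coordinates); the wrist camera has in their place "mount" (4x4, takes a point from camera to tool coordinates, whose origin is the TCP and whose axes are the flange's). Camera axes: x right, y down, z forward; pixel columns grow to the right and rows downward; lengths in m; the calibration is good to about 2 mm. A picture is of the moment at which its call begins: read the wrist's pose just before it. There is no depth.
- workorder.job_done(): hands the job in; it is judged then, once.
The state is a dict: "time": time; "q": joint angles; "qd": joint speeds; "joint_efforts": joint torques, N m; "ee_pos": TCP position; "tcp_rot": TCP orientation; "wrist_force": force on the tool from outside, world axes, zero at the start; "torque": the same for the moment, N m; "opening": finger opening in m; "grasp_force": force on a finger pad.
Only numpy, scipy, OpenCV 4.12 (cv2) and the standard library are available. Lean on these libraries where they do the work, as an engineer would, in place of code of your own. Each camera call takes 0.05 s, during which the arm holds its last target. There are 200 camera calls.

## Working session

There is one attempt and no reset: what is moved stays moved. The work goes in short steps, Python scripts to look and compute and a shell command to move; the robot and the scene stay as the last step left them, time stands still between calls to the robot, and variables do not carry over. Pictures are saved under pics/ and viewed, at most 10 in all, crops included, and the job is handed in when it is done.

```bash
mkdir -p pics
cat > h.py <<'E'
import numpy as np, cv2
from workcell import telemetry, optics, workorder
def snap(n,f):
    o=telemetry.get_obs(); c=optics.camera(n); cv2.imwrite('pics/'+f,c['color'][:,:,::-1]); 
    np.savez('pics/'+f[:-4],K=c['K'],k1=c['k1'],E=c.get('extrinsics',c.get('mount')),p=o['ee_pos'],r=o['tcp_rot']); return o,c
E
python3 - <<'E'
from h import *
for n in('scene','side'):
    o,c=snap(n,n+'0.png'); print(n,c['K'].tolist(),c['k1'],c['extrinsics'].round(3).tolist())
print(o)
E
```

```text
scene [[492.5727334850206, 0.0, 320.1195906097408], [0.0, 492.5727334850206, 239.7404131325433], [0.0, 0.0, 1.0]] -0.05247116236048531 [[-0.584, 0.662, -0.47, 0.844], [0.812, 0.471, -0.344, 0.247], [-0.006, -0.583, -0.813, 0.692], [0.0, 0.0, 0.0, 1.0]]
side [[433.4542057862789, 0.0, 311.6457933557577], [0.0, 433.4542057862789, 239.33546569125528], [0.0, 0.0, 1.0]] -0.0026920958382780115 [[-0.997, -0.061, 0.036, 0.46], [-0.069, 0.698, -0.713, 0.471], [0.018, -0.713, -0.701, 0.602], [0.0, 0.0, 0.0, 1.0]]
{'time': 0.05, 'q': array([7.04174241e+01, 5.01137485e+00, 1.00319443e+01, 9.50990281e+01,
       4.72668625e-04, 9.00013964e+01]), 'qd': array([-0.00810396, -0.03580356,  0.02444025, -0.06561762, -0.06199901,
        0.11415445]), 'joint_efforts': array([ 2.42570488e-03, -5.22082329e+01,  4.66119218e+01,  1.68242381e-02,
        1.46561847e-04, -4.23562199e-06]), 'ee_pos': array([0.18425802, 0.51796203, 0.23055795]), 'tcp_rot': array([-1.79921541e+02, -4.70756064e-04,  1.60416027e+02]), 'wrist_force': array([ 0.50921531,  0.18408174, -0.84615006]), 'torque': array([ 0.02082809, -0.00149213,  0.00730359]), 'grasp_force': 0.0, 'opening': 0.0853285183697912}
```

View pics/scene0.png

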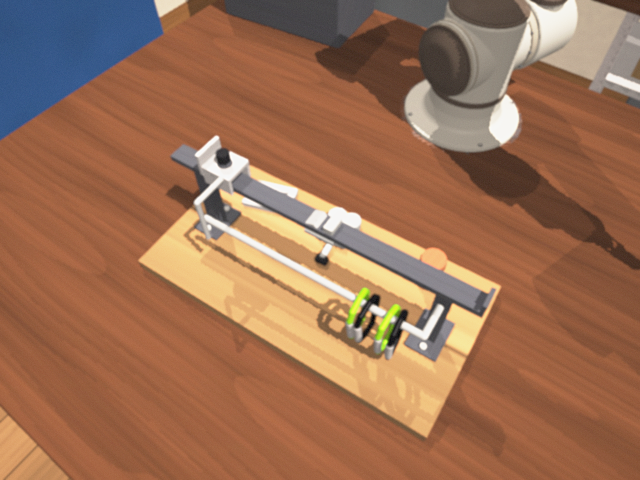

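View pics/side0.png

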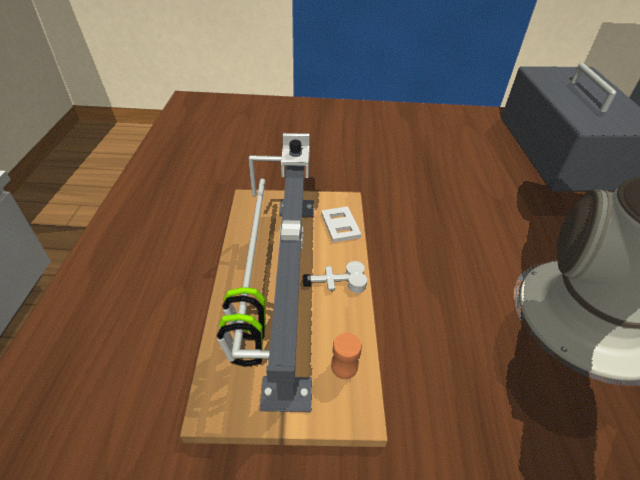

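The scene view shows the keeper at about (222,165), the clip near (325,222), the rail running from (185,155) to (485,300), and the carabiners at the right end. In the side view the keeper is at (296,150) and the clip at (291,230). I'll zoom in to pick pixels.

Run:
```python
from h import *
a=cv2.imread('pics/scene0.png')[130:255,165:365]; b=cv2.imread('pics/side0.png')[120:260,235:335]
a=cv2.resize(a,None,fx=4,fy=4,interpolation=cv2.INTER_CUBIC)
cv2.imwrite('pics/a.png',a)
b=cv2.resize(b,None,fx=4,fy=4,interpolation=cv2.INTER_CUBIC)
cv2.imwrite('pics/b.png',b)
```

```text
(no output)
```

View pics/a.png

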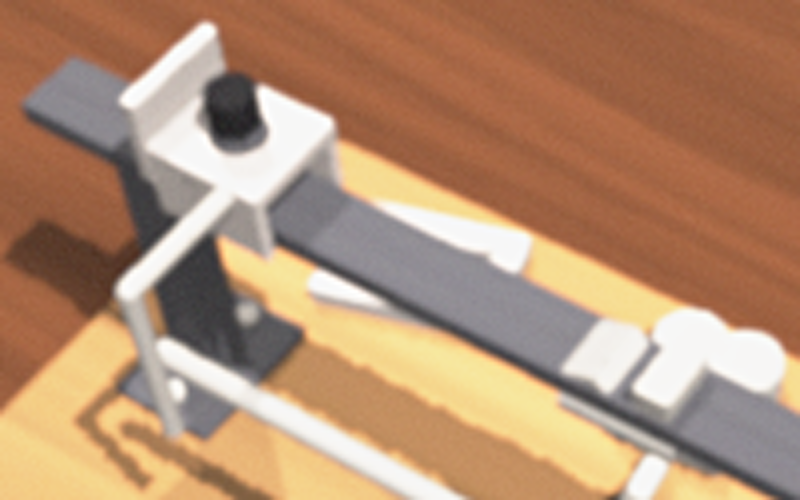

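View pics/b.png

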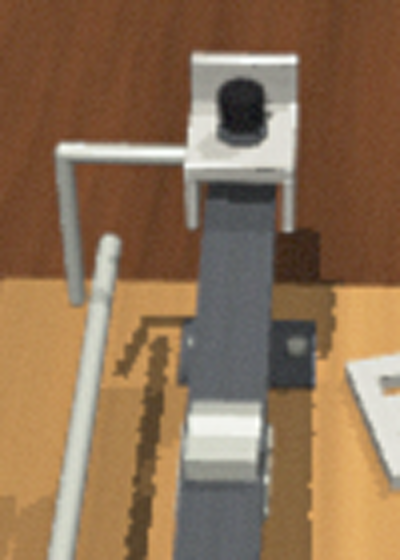

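In the crops, the tab's rear top edge runs (120,98)–(207,22) in a. The plate's front corners are (262,205) and (335,128), and the knob top is (232,85). The ramp starts at (565,365)–(605,320), and the rail end is (22,103)–(72,58). Next I'll cast these onto planes.

```bash
cat >> h.py <<'E'
def cast(f,u,v,z):
    d=np.load('pics/'+f+'.npz'); E=d['E']
    if f.startswith('w'):
        from scipy.spatial.transform import Rotation as R
        T=np.eye(4);T[:3,:3]=R.from_euler('xyz',d['r'],degrees=True).as_matrix();T[:3,3]=d['p'];E=T@E
    K=d['K'];x=np.array([(u-K[0,2])/K[0,0],(v-K[1,2])/K[1,1]]);s=x.copy()
    for _ in range(9): s=x/(1+d['k1']*(s@s))
    r=E[:3,:3]@[s[0],s[1],1]; c=E[:3,3]; return (c+r*(z-c[2])/r[2])[:2]
E
python3 - <<'E'
from h import *
A=lambda u,v,z:cast('scene0',165+u/4,130+v/4,z); B=lambda u,v,z:cast('side0',235+u/4,120+v/4,z)
P={'railend':(A(22,103,.165),A(72,58,.165)),'tabtopRear':(A(120,98,.209),A(207,22,.209)),'platefront':(A(262,205,.189),A(335,128,.189)),
'knob':(A(232,85,.211),B(242,90,.211)),'ramp0':(A(565,365,.165),A(605,320,.165)),'lip':(A(600,392,.17),A(648,345,.17)),'stoptopfront':(A(633,380,.175),A(672,335,.175)),
'Btabtop':(B(192,55,.209),B(298,55,.209)),'Bplatefront':(B(185,178,.189),B(296,172,.189)),'Bramp0':(B(197,402,.165),B(263,400,.165)),
'railfar':(cast('scene0',487,300,.165),)*2}
for k,(a,b) in P.items():
    print(k,a.round(4),b.round(4),((a+b)/2).round(4),'ang',np.degrees(np.arctan2(*(a-b)[::-1])).round(1))
d=P['railfar'][0]-sum(P['railend'])/2;print(d,np.degrees(np.arctan2(d[1],d[0])))
d=sum(P['ramp0'])/2-sum(P['railend'])/2;print(d,np.degrees(np.arctan2(d[1],d[0])))
E
```

```text
railend [ 0.5439 -0.2523] [ 0.5155 -0.2542] [ 0.5297 -0.2532] ang 3.8
tabtopRear [ 0.5475 -0.1842] [ 0.5017 -0.1856] [ 0.5246 -0.1849] ang 1.8
platefront [ 0.5445 -0.1247] [ 0.5018 -0.1282] [ 0.5232 -0.1265] ang 4.7
knob [ 0.5216 -0.1548] [ 0.5228 -0.1529] [ 0.5222 -0.1538] ang -121.0
ramp0 [ 0.5254 -0.0095] [ 0.5017 -0.01  ] [ 0.5136 -0.0098] ang 1.2
lip [0.5308 0.0091] [0.5053 0.0106] [0.5181 0.0099] ang -3.4
stoptopfront [0.5235 0.0173] [0.5004 0.017 ] [0.512  0.0172] ang 0.9
Btabtop [ 0.5471 -0.1816] [ 0.5018 -0.1861] [ 0.5244 -0.1838] ang 5.7
Bplatefront [ 0.5433 -0.1192] [ 0.4981 -0.1278] [ 0.5207 -0.1235] ang 10.8
Bramp0 [ 0.5264 -0.0095] [ 0.5018 -0.0128] [ 0.5141 -0.0111] ang 7.7
railfar [0.495  0.2415] [0.495  0.2415] [0.495  0.2415] ang 0.0
[-0.03463044  0.49469347] 94.0043917217018
[-0.0161064  0.2434533] 93.7850620028133
```

```bash
python3 -m handwheel '[{"az":6.65,"tz":-0.007,"jaw":-1},{"az":6.65,"tz":-0.007,"jaw":-1},{"az":6.65,"tz":-0.007,"jaw":-1},{"az":6.65,"tz":-0.007,"jaw":-1},{"az":6.65,"tz":-0.007,"jaw":-1},{"az":6.65,"tz":-0.007,"jaw":-1},{"az":6.65,"tz":-0.007,"jaw":-1},{"az":6.65,"tz":-0.007,"jaw":-1},{"az":6.65,"tz":-0.007,"jaw":-1},{"az":6.65,"tz":-0.007,"jaw":-1}]'; python3 -c "
from h import *
print(telemetry.get_obs()['q'].round(1))"
```

```text
[70.4  5.  10.  95.1  0.  90. ]$[0]: bad value
```

```bash
python3 -m handwheel '[{"tx":0,"ty":0,"tz":-0.007,"ax":0,"ay":0,"az":6.65,"jaw":-1},{"tx":0,"ty":0,"tz":-0.007,"ax":0,"ay":0,"az":6.65,"jaw":-1},{"tx":0,"ty":0,"tz":-0.007,"ax":0,"ay":0,"az":6.65,"jaw":-1},{"tx":0,"ty":0,"tz":-0.007,"ax":0,"ay":0,"az":6.65,"jaw":-1},{"tx":0,"ty":0,"tz":-0.007,"ax":0,"ay":0,"az":6.65,"jaw":-1},{"tx":0,"ty":0,"tz":-0.007,"ax":0,"ay":0,"az":6.65,"jaw":-1},{"tx":0,"ty":0,"tz":-0.007,"ax":0,"ay":0,"az":6.65,"jaw":-1},{"tx":0,"ty":0,"tz":-0.007,"ax":0,"ay":0,"az":6.65,"jaw":-1},{"tx":0,"ty":0,"tz":-0.007,"ax":0,"ay":0,"az":6.65,"jaw":-1},{"tx":0,"ty":0,"tz":-0.007,"ax":0,"ay":0,"az":6.65,"jaw":-1}]'; python3 -c "
from h import *
print(telemetry.get_obs()['q'].round(1))"
```

```text
time: 1.35
ee_pos: [0.1843, 0.5181, 0.3011]
tcp_rot: [-180.0, 0.0, 93.7]
wrist_force: [-0.0, 0.3, 0.4]
opening: 0.0002
grasp_force: 0.0
[ 70.4   7.3  20.5 103.3  -0.  156.7]
```

```bash
python3 -m handwheel '[{"tx":-0.0385,"ty":0.0146,"tz":0,"ax":0,"ay":0,"az":0,"jaw":-1},{"tx":-0.0385,"ty":0.0146,"tz":0,"ax":0,"ay":0,"az":0,"jaw":-1},{"tx":-0.0385,"ty":0.0146,"tz":0,"ax":0,"ay":0,"az":0,"jaw":-1},{"tx":-0.0385,"ty":0.0146,"tz":0,"ax":0,"ay":0,"az":0,"jaw":-1},{"tx":-0.0385,"ty":0.0146,"tz":0,"ax":0,"ay":0,"az":0,"jaw":-1},{"tx":-0.0385,"ty":0.0146,"tz":0,"ax":0,"ay":0,"az":0,"jaw":-1},{"tx":-0.0385,"ty":0.0146,"tz":0,"ax":0,"ay":0,"az":0,"jaw":-1},{"tx":-0.0385,"ty":0.0146,"tz":0,"ax":0,"ay":0,"az":0,"jaw":-1},{"tx":-0.0385,"ty":0.0146,"tz":0,"ax":0,"ay":0,"az":0,"jaw":-1},{"tx":-0.0385,"ty":0.0146,"tz":0,"ax":0,"ay":0,"az":0,"jaw":-1}]'; python3 -m handwheel '[{"tx":-0.0385,"ty":0.0146,"tz":0,"ax":0,"ay":0,"az":0,"jaw":-1},{"tx":-0.0385,"ty":0.0146,"tz":0,"ax":0,"ay":0,"az":0,"jaw":-1},{"tx":-0.0385,"ty":0.0146,"tz":0,"ax":0,"ay":0,"az":0,"jaw":-1},{"tx":-0.0385,"ty":0.0146,"tz":0,"ax":0,"ay":0,"az":0,"jaw":-1},{"tx":-0.0385,"ty":0.0146,"tz":0,"ax":0,"ay":0,"az":0,"jaw":-1},{"tx":-0.0385,"ty":0.0146,"tz":0,"ax":0,"ay":0,"az":0,"jaw":-1},{"tx":-0.0385,"ty":0.0146,"tz":0,"ax":0,"ay":0,"az":0,"jaw":-1},{"tx":-0.0385,"ty":0.0146,"tz":0,"ax":0,"ay":0,"az":0,"jaw":-1},{"tx":-0.0385,"ty":0.0146,"tz":0,"ax":0,"ay":0,"az":0,"jaw":-1},{"tx":-0.0385,"ty":0.0146,"tz":0,"ax":0,"ay":0,"az":0,"jaw":-1}]'; python3 -c "
from h import *
o,c=snap('wrist','w1.png');print(o['q'].round(1),c['mount'].round(3))"
```

```text
time: 2.6
ee_pos: [0.3566, 0.1427, 0.3011]
tcp_rot: [-180.0, 0.0, 93.9]
wrist_force: [0.1, 0.8, 0.2]
opening: 0.0002
grasp_force: 0.0
time: 3.85
ee_pos: [0.5286, -0.2314, 0.3009]
tcp_rot: [-180.0, -0.0, 93.9]
wrist_force: [0.3, -0.3, -0.3]
opening: 0.0002
grasp_force: 0.0
[-23.6  11.2  25.  103.8   0.   62.5] [[-0.    -0.963 -0.271  0.069]
 [ 1.    -0.     0.    -0.   ]
 [-0.    -0.271  0.963 -0.143]
 [ 0.     0.     0.     1.   ]]
```

View pics/w1.png

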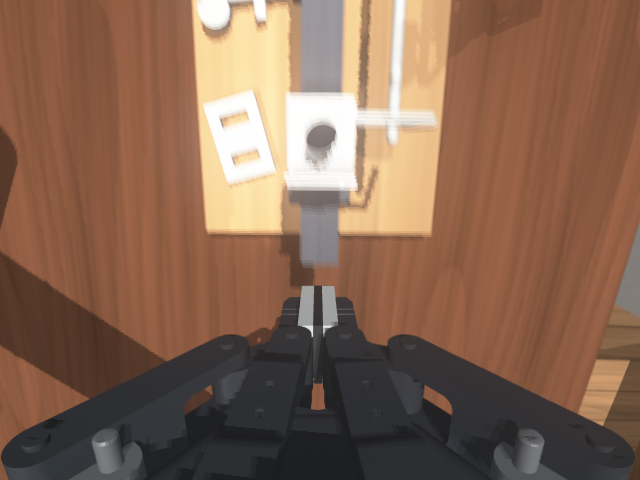

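The wrist view shows the hand squarely behind the keeper: the tab's rear top edge runs about (285–357,189) and the rail is centred near column 320. I'll check this estimate against the earlier one.

Run:
```python
from h import *
d=np.array([-.068,.998])
p=np.load('pics/w1.npz')['p'][:2]
for n,u,v,z in(('tabL',285,189,.209),('tabR',357,189,.209),('railendL',301,264,.165),('railendR',338,264,.165),('railL',303,5,.165),('railR',342,5,.165)):
    q=cast('w1',u,v,z);print(n,q.round(4),'ahead of tcp',((q-p)@d).round(4),'lat',((q-p)@[.998,.068]).round(4))
```

```text
tabL [ 0.5048 -0.195 ] ahead of tcp 0.0379 lat -0.0213
tabR [ 0.5512 -0.1919] ahead of tcp 0.0379 lat 0.0252
railendL [ 0.5169 -0.2609] ahead of tcp -0.0287 lat -0.0137
railendR [ 0.5468 -0.2588] ahead of tcp -0.0287 lat 0.0163
railL [ 0.5075 -0.0734] ahead of tcp 0.1591 lat -0.0103
railR [ 0.5343 -0.0715] ahead of tcp 0.1591 lat 0.0165
```

```bash
python3 -m handwheel '[{"tx":0,"ty":0.002,"tz":0.013,"ax":0,"ay":0,"az":0,"jaw":-1},{"tx":0,"ty":0,"tz":0.013,"ax":0,"ay":0,"az":0,"jaw":-1},{"tx":0,"ty":0,"tz":0.013,"ax":0,"ay":0,"az":0,"jaw":-1},{"tx":0,"ty":0,"tz":0.013,"ax":0,"ay":0,"az":0,"jaw":-1},{"tx":0,"ty":0,"tz":0.013,"ax":0,"ay":0,"az":0,"jaw":-1},{"tx":0,"ty":0,"tz":0.013,"ax":0,"ay":0,"az":0,"jaw":-1},{"tx":0,"ty":0,"tz":0.013,"ax":0,"ay":0,"az":0,"jaw":-1},{"tx":0,"ty":0,"tz":0.013,"ax":0,"ay":0,"az":0,"jaw":-1},{"tx":0,"ty":0,"tz":0.012,"ax":0,"ay":0,"az":0,"jaw":-1},{"tx":0,"ty":0,"tz":0.004,"ax":0,"ay":0,"az":0,"jaw":-1}]'; python3 -m handwheel '[{"tx":0.002,"ty":0,"tz":0,"ax":0,"ay":0,"az":0,"jaw":-1},{"tx":0.002,"ty":0,"tz":0,"ax":0,"ay":0,"az":0,"jaw":-1},{"tx":0.002,"ty":0,"tz":0,"ax":0,"ay":0,"az":0,"jaw":-1},{"tx":0.002,"ty":0,"tz":0,"ax":0,"ay":0,"az":0,"jaw":-1},{"tx":0.002,"ty":0,"tz":0,"ax":0,"ay":0,"az":0,"jaw":-1},{"tx":0.002,"ty":0,"tz":0,"ax":0,"ay":0,"az":0,"jaw":-1},{"tx":0.002,"ty":0,"tz":0,"ax":0,"ay":0,"az":0,"jaw":-1},{"tx":0.002,"ty":0,"tz":0,"ax":0,"ay":0,"az":0,"jaw":-1},{"tx":0.002,"ty":0,"tz":0,"ax":0,"ay":0,"az":0,"jaw":-1},{"tx":0.002,"ty":0,"tz":0,"ax":0,"ay":0,"az":0,"jaw":-1}]'; python3 -c "
from h import *
snap('wrist','w2.png');print(telemetry.get_obs()['wrist_force'])"
```

```text
time: 5.15
ee_pos: [0.53, -0.2298, 0.1803]
tcp_rot: [-179.9, -0.0, 93.9]
wrist_force: [0.2, -0.4, 0.3]
opening: 0.0002
grasp_force: 0.0
time: 6.4
ee_pos: [0.5289, -0.2099, 0.1813]
tcp_rot: [-180.0, 0.0, 93.9]
wrist_force: [0.3, 0.3, 0.6]
opening: 0.0001
grasp_force: 0.0
[-0.40219273 -0.21481456 -0.39908198]
```

View pics/w2.png

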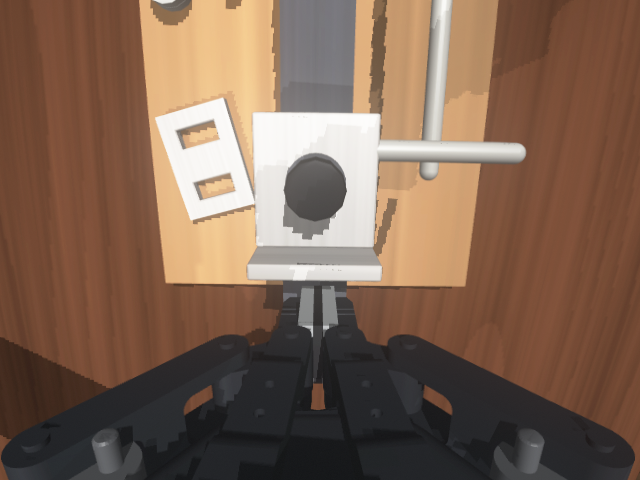

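The fingertips are centred just behind the tab, with the tab's top edge at row ~280 and columns 247–381. I'll make contact slowly.

```bash
python3 -m handwheel '[{"tx":0.002,"ty":0,"tz":0,"ax":0,"ay":0,"az":0,"jaw":-1},{"tx":0.002,"ty":0,"tz":0,"ax":0,"ay":0,"az":0,"jaw":-1},{"tx":0.002,"ty":0,"tz":0,"ax":0,"ay":0,"az":0,"jaw":-1},{"tx":0.002,"ty":0,"tz":0,"ax":0,"ay":0,"az":0,"jaw":-1},{"tx":0.002,"ty":0,"tz":0,"ax":0,"ay":0,"az":0,"jaw":-1},{"tx":0.002,"ty":0,"tz":0,"ax":0,"ay":0,"az":0,"jaw":-1},{"tx":0.002,"ty":0,"tz":0,"ax":0,"ay":0,"az":0,"jaw":-1},{"tx":0.002,"ty":0,"tz":0,"ax":0,"ay":0,"az":0,"jaw":-1},{"tx":0.002,"ty":0,"tz":0,"ax":0,"ay":0,"az":0,"jaw":-1},{"tx":0.002,"ty":0,"tz":0,"ax":0,"ay":0,"az":0,"jaw":-1}]'; python3 -m handwheel '[{"tx":0.003,"ty":0,"tz":0,"ax":0,"ay":0,"az":0,"jaw":-1},{"tx":0.004,"ty":0,"tz":0,"ax":0,"ay":0,"az":0,"jaw":-1},{"tx":0.005,"ty":0,"tz":0,"ax":0,"ay":0,"az":0,"jaw":-1},{"tx":0.005,"ty":0,"tz":0,"ax":0,"ay":0,"az":0,"jaw":-1},{"tx":0.005,"ty":0,"tz":0,"ax":0,"ay":0,"az":0,"jaw":-1},{"tx":0.005,"ty":0,"tz":0,"ax":0,"ay":0,"az":0,"jaw":-1},{"tx":0.005,"ty":0,"tz":0,"ax":0,"ay":0,"az":0,"jaw":-1},{"tx":0.005,"ty":0,"tz":0,"ax":0,"ay":0,"az":0,"jaw":-1},{"tx":0.005,"ty":0,"tz":0,"ax":0,"ay":0,"az":0,"jaw":-1},{"tx":0.005,"ty":0,"tz":0,"ax":0,"ay":0,"az":0,"jaw":-1}]'
```

```text
time: 7.7
ee_pos: [0.5276, -0.1899, 0.1813]
tcp_rot: [180.0, 0.0, 93.9]
wrist_force: [0.8, -1.3, 0.1]
opening: 0.0002
grasp_force: 0.6
time: 8.95
ee_pos: [0.5243, -0.1428, 0.1813]
tcp_rot: [180.0, -0.0, 93.9]
wrist_force: [0.4, -1.9, -0.1]
opening: -0.0001
grasp_force: 0.7
```

```bash
python3 -m handwheel '[{"tx":0.006,"ty":0,"tz":0,"ax":0,"ay":0,"az":0,"jaw":-1},{"tx":0.006,"ty":0,"tz":0,"ax":0,"ay":0,"az":0,"jaw":-1},{"tx":0.006,"ty":0,"tz":0,"ax":0,"ay":0,"az":0,"jaw":-1},{"tx":0.006,"ty":0,"tz":0,"ax":0,"ay":0,"az":0,"jaw":-1},{"tx":0.006,"ty":0,"tz":0,"ax":0,"ay":0,"az":0,"jaw":-1},{"tx":0.006,"ty":0,"tz":0,"ax":0,"ay":0,"az":0,"jaw":-1},{"tx":0.006,"ty":0,"tz":0,"ax":0,"ay":0,"az":0,"jaw":-1},{"tx":0.006,"ty":0,"tz":0,"ax":0,"ay":0,"az":0,"jaw":-1},{"tx":0.005,"ty":0,"tz":0,"ax":0,"ay":0,"az":0,"jaw":-1},{"tx":0.003,"ty":0,"tz":0,"ax":0,"ay":0,"az":0,"jaw":-1}]'; python3 -c "
from h import *
snap('wrist','w3.png');snap('side','side3.png')
a=cv2.imread('pics/w3.png')[0:300,150:500];b=cv2.imread('pics/side3.png')[100:300,220:360]
b=cv2.resize(b,(420,600));a=cv2.resize(a,(370,317));o=np.zeros((600,790,3),np.uint8);o[:,:420]=b;o[:317,420:]=a;cv2.imwrite('pics/m3.png',o)"
```

```text
time: 10.2
ee_pos: [0.5205, -0.0869, 0.1813]
tcp_rot: [-180.0, -0.0, 93.9]
wrist_force: [1.1, -1.7, 0.0]
opening: -0.0002
grasp_force: 0.6
```

View pics/m3.png

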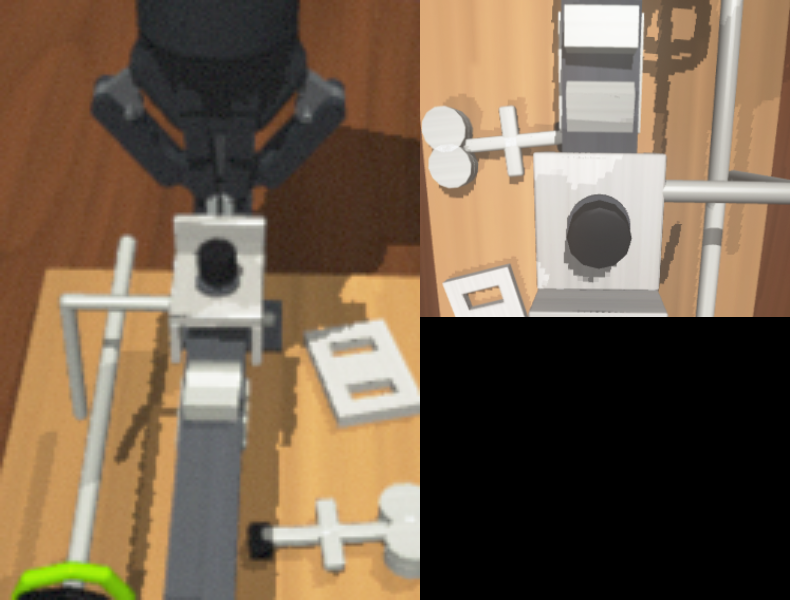

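Here the plate's front edge is at row ~153 of the wrist panel, the ramp starts at ~132, and the near edge of the stop is at ~47. The loose items are undisturbed.

Run:
```python
from h import *
d=np.array([-.068,.998]);p=np.load('pics/w3.npz')['p'][:2]
W=lambda u,v,z:((cast('w3',150+(u-420)*350/370,v*300/317,z)-p)@d).round(4)
S=lambda u,v,z:((cast('side3',220+u/3,100+v/3,z)-p)@d).round(4)
print('plunger W',W(600,153,.189)-.025,W(598,236,.211),'S',S(218,318,.189)-.025,S(217,250,.211))
print('notch W ramp',W(600,132,.165)+.022,'stop',W(600,47,.175)-.0066,'S ramp',S(214,362,.165)+.022,'S stop',S(213,396,.175)-.0066)
```

```text
plunger W 0.0419 0.0429 S 0.046400000000000004 0.0457
notch W ramp 0.09670000000000001 stop 0.0969 S ramp 0.0991 S stop 0.1057
```

```bash
python3 -m handwheel '[{"tx":0.003,"ty":0,"tz":0,"ax":0,"ay":0,"az":0,"jaw":-1},{"tx":0.003,"ty":0,"tz":0,"ax":0,"ay":0,"az":0,"jaw":-1},{"tx":0.003,"ty":0,"tz":0,"ax":0,"ay":0,"az":0,"jaw":-1},{"tx":0.003,"ty":0,"tz":0,"ax":0,"ay":0,"az":0,"jaw":-1},{"tx":0.003,"ty":0,"tz":0,"ax":0,"ay":0,"az":0,"jaw":-1},{"tx":0.003,"ty":0,"tz":0,"ax":0,"ay":0,"az":0,"jaw":-1},{"tx":0.003,"ty":0,"tz":0,"ax":0,"ay":0,"az":0,"jaw":-1},{"tx":0.003,"ty":0,"tz":0,"ax":0,"ay":0,"az":0,"jaw":-1},{"tx":0.002,"ty":0,"tz":0,"ax":0,"ay":0,"az":0,"jaw":-1},{"tx":0.002,"ty":0,"tz":0,"ax":0,"ay":0,"az":0,"jaw":-1}]'; python3 -m handwheel '[{"tx":0.001,"ty":0,"tz":0,"ax":0,"ay":0,"az":0,"jaw":-1},{"tx":0.001,"ty":0,"tz":0,"ax":0,"ay":0,"az":0,"jaw":-1},{"tx":0.001,"ty":0,"tz":0,"ax":0,"ay":0,"az":0,"jaw":-1},{"tx":0.001,"ty":0,"tz":0,"ax":0,"ay":0,"az":0,"jaw":-1},{"tx":0.001,"ty":0,"tz":0,"ax":0,"ay":0,"az":0,"jaw":-1},{"tx":0.001,"ty":0,"tz":0,"ax":0,"ay":0,"az":0,"jaw":-1},{"tx":0.001,"ty":0,"tz":0,"ax":0,"ay":0,"az":0,"jaw":-1},{"tx":0.001,"ty":0,"tz":0,"ax":0,"ay":0,"az":0,"jaw":-1},{"tx":0.001,"ty":0,"tz":0,"ax":0,"ay":0,"az":0,"jaw":-1},{"tx":0.001,"ty":0,"tz":0,"ax":0,"ay":0,"az":0,"jaw":-1}]'
```

```text
time: 11.55
ee_pos: [0.5186, -0.0592, 0.1813]
tcp_rot: [180.0, 0.0, 93.9]
wrist_force: [1.3, -1.6, -0.3]
opening: 0.0004
grasp_force: 0.6
time: 12.8
ee_pos: [0.5181, -0.0505, 0.1814]
tcp_rot: [180.0, 0.1, 93.9]
wrist_force: [2.7, -8.4, 0.3]
opening: -0.0003
grasp_force: 4.5
```

```bash
python3 -m handwheel '[{"tx":0.0005,"ty":0,"tz":0,"ax":0,"ay":0,"az":0,"jaw":-1},{"tx":0.0005,"ty":0,"tz":0,"ax":0,"ay":0,"az":0,"jaw":-1},{"tx":0.0005,"ty":0,"tz":0,"ax":0,"ay":0,"az":0,"jaw":-1},{"tx":0.0005,"ty":0,"tz":0,"ax":0,"ay":0,"az":0,"jaw":-1},{"tx":0.0005,"ty":0,"tz":0,"ax":0,"ay":0,"az":0,"jaw":-1},{"tx":0.0005,"ty":0,"tz":0,"ax":0,"ay":0,"az":0,"jaw":-1},{"tx":0.0005,"ty":0,"tz":0,"ax":0,"ay":0,"az":0,"jaw":-1},{"tx":0.0005,"ty":0,"tz":0,"ax":0,"ay":0,"az":0,"jaw":-1},{"tx":0.0005,"ty":0,"tz":0,"ax":0,"ay":0,"az":0,"jaw":-1},{"tx":0.0005,"ty":0,"tz":0,"ax":0,"ay":0,"az":0,"jaw":-1}]'
```

```text
time: 14.05
ee_pos: [0.5178, -0.0454, 0.1813]
tcp_rot: [180.0, 0.1, 93.9]
wrist_force: [2.0, -8.2, -1.0]
opening: -0.0004
grasp_force: 4.4
```

```bash
python3 -m handwheel '[{"tx":0.0005,"ty":0,"tz":0,"ax":0,"ay":0,"az":0,"jaw":-1},{"tx":0.0005,"ty":0,"tz":0,"ax":0,"ay":0,"az":0,"jaw":-1},{"tx":0.0005,"ty":0,"tz":0,"ax":0,"ay":0,"az":0,"jaw":-1},{"tx":0.0005,"ty":0,"tz":0,"ax":0,"ay":0,"az":0,"jaw":-1},{"tx":0.0005,"ty":0,"tz":0,"ax":0,"ay":0,"az":0,"jaw":-1},{"tx":0.0005,"ty":0,"tz":0,"ax":0,"ay":0,"az":0,"jaw":-1},{"tx":0.0005,"ty":0,"tz":0,"ax":0,"ay":0,"az":0,"jaw":-1},{"tx":0.0005,"ty":0,"tz":0,"ax":0,"ay":0,"az":0,"jaw":-1},{"tx":0,"ty":0,"tz":0,"ax":0,"ay":0,"az":0,"jaw":-1},{"tx":0,"ty":0,"tz":0,"ax":0,"ay":0,"az":0,"jaw":-1}]'
```

```text
time: 15.3
ee_pos: [0.5175, -0.0405, 0.1813]
tcp_rot: [180.0, 0.0, 93.9]
wrist_force: [4.0, -3.0, -1.0]
opening: -0.0002
grasp_force: 1.7
```

```bash
python3 -m handwheel '[{"tx":0.0005,"ty":0,"tz":0,"ax":0,"ay":0,"az":0,"jaw":-1},{"tx":0.0005,"ty":0,"tz":0,"ax":0,"ay":0,"az":0,"jaw":-1},{"tx":0.0005,"ty":0,"tz":0,"ax":0,"ay":0,"az":0,"jaw":-1},{"tx":0.0005,"ty":0,"tz":0,"ax":0,"ay":0,"az":0,"jaw":-1},{"tx":0.0005,"ty":0,"tz":0,"ax":0,"ay":0,"az":0,"jaw":-1},{"tx":0.0005,"ty":0,"tz":0,"ax":0,"ay":0,"az":0,"jaw":-1},{"tx":0,"ty":0,"tz":0,"ax":0,"ay":0,"az":0,"jaw":-1},{"tx":0,"ty":0,"tz":0,"ax":0,"ay":0,"az":0,"jaw":-1},{"tx":0,"ty":0,"tz":0,"ax":0,"ay":0,"az":0,"jaw":-1},{"tx":0,"ty":0,"tz":0,"ax":0,"ay":0,"az":0,"jaw":-1}]'
```

```text
time: 16.55
ee_pos: [0.5171, -0.0374, 0.1813]
tcp_rot: [-180.0, -0.0, 93.9]
wrist_force: [-0.6, -0.2, -0.3]
opening: 0.0004
grasp_force: 0.0
```

The force fell to zero, so the plunger dropped and the keeper jumped ahead. I'll creep forward to confirm it stands firm against the stop.

```bash
python3 -m handwheel '[{"tx":0.0005,"ty":0,"tz":0,"ax":0,"ay":0,"az":0,"jaw":-1},{"tx":0.0005,"ty":0,"tz":0,"ax":0,"ay":0,"az":0,"jaw":-1},{"tx":0.0005,"ty":0,"tz":0,"ax":0,"ay":0,"az":0,"jaw":-1},{"tx":0.0005,"ty":0,"tz":0,"ax":0,"ay":0,"az":0,"jaw":-1},{"tx":0.0005,"ty":0,"tz":0,"ax":0,"ay":0,"az":0,"jaw":-1},{"tx":0.0005,"ty":0,"tz":0,"ax":0,"ay":0,"az":0,"jaw":-1},{"tx":0,"ty":0,"tz":0,"ax":0,"ay":0,"az":0,"jaw":-1},{"tx":0,"ty":0,"tz":0,"ax":0,"ay":0,"az":0,"jaw":-1},{"tx":0,"ty":0,"tz":0,"ax":0,"ay":0,"az":0,"jaw":-1},{"tx":0,"ty":0,"tz":0,"ax":0,"ay":0,"az":0,"jaw":-1}]'
```

```text
time: 17.8
ee_pos: [0.5169, -0.0344, 0.1813]
tcp_rot: [-180.0, -0.0, 93.9]
wrist_force: [-0.1, -0.2, -0.4]
opening: 0.0
grasp_force: 0.0
```

```bash
python3 -m handwheel '[{"tx":0.0005,"ty":0,"tz":0,"ax":0,"ay":0,"az":0,"jaw":-1},{"tx":0.0005,"ty":0,"tz":0,"ax":0,"ay":0,"az":0,"jaw":-1},{"tx":0.0005,"ty":0,"tz":0,"ax":0,"ay":0,"az":0,"jaw":-1},{"tx":0.0005,"ty":0,"tz":0,"ax":0,"ay":0,"az":0,"jaw":-1},{"tx":0,"ty":0,"tz":0,"ax":0,"ay":0,"az":0,"jaw":-1},{"tx":0,"ty":0,"tz":0,"ax":0,"ay":0,"az":0,"jaw":-1},{"tx":0,"ty":0,"tz":0,"ax":0,"ay":0,"az":0,"jaw":-1},{"tx":0,"ty":0,"tz":0,"ax":0,"ay":0,"az":0,"jaw":-1},{"tx":0,"ty":0,"tz":0,"ax":0,"ay":0,"az":0,"jaw":-1},{"tx":0,"ty":0,"tz":0,"ax":0,"ay":0,"az":0,"jaw":-1}]'
```

```text
time: 19.05
ee_pos: [0.5167, -0.0324, 0.1813]
tcp_rot: [-180.0, -0.0, 93.9]
wrist_force: [0.5, -0.1, 0.7]
opening: -0.0
grasp_force: 0.2
```

```bash
python3 -m handwheel '[{"tx":0.0005,"ty":0,"tz":0,"ax":0,"ay":0,"az":0,"jaw":-1},{"tx":0.0005,"ty":0,"tz":0,"ax":0,"ay":0,"az":0,"jaw":-1},{"tx":0.0005,"ty":0,"tz":0,"ax":0,"ay":0,"az":0,"jaw":-1},{"tx":0,"ty":0,"tz":0,"ax":0,"ay":0,"az":0,"jaw":-1},{"tx":0,"ty":0,"tz":0,"ax":0,"ay":0,"az":0,"jaw":-1},{"tx":0,"ty":0,"tz":0,"ax":0,"ay":0,"az":0,"jaw":-1},{"tx":0,"ty":0,"tz":0,"ax":0,"ay":0,"az":0,"jaw":-1},{"tx":0,"ty":0,"tz":0,"ax":0,"ay":0,"az":0,"jaw":-1},{"tx":0,"ty":0,"tz":0,"ax":0,"ay":0,"az":0,"jaw":-1},{"tx":0,"ty":0,"tz":0,"ax":0,"ay":0,"az":0,"jaw":-1}]'
```

```text
time: 20.3
ee_pos: [0.5166, -0.0309, 0.1813]
tcp_rot: [-180.0, -0.0, 93.9]
wrist_force: [-0.5, 0.4, -0.3]
opening: 0.0003
grasp_force: 0.1
```

```bash
python3 -m handwheel '[{"tx":0.0005,"ty":0,"tz":0,"ax":0,"ay":0,"az":0,"jaw":-1},{"tx":0.0005,"ty":0,"tz":0,"ax":0,"ay":0,"az":0,"jaw":-1},{"tx":0.0005,"ty":0,"tz":0,"ax":0,"ay":0,"az":0,"jaw":-1},{"tx":0,"ty":0,"tz":0,"ax":0,"ay":0,"az":0,"jaw":-1},{"tx":0,"ty":0,"tz":0,"ax":0,"ay":0,"az":0,"jaw":-1},{"tx":0,"ty":0,"tz":0,"ax":0,"ay":0,"az":0,"jaw":-1},{"tx":0,"ty":0,"tz":0,"ax":0,"ay":0,"az":0,"jaw":-1},{"tx":0,"ty":0,"tz":0,"ax":0,"ay":0,"az":0,"jaw":-1},{"tx":0,"ty":0,"tz":0,"ax":0,"ay":0,"az":0,"jaw":-1},{"tx":0,"ty":0,"tz":0,"ax":0,"ay":0,"az":0,"jaw":-1}]'
```

```text
time: 21.55
ee_pos: [0.5165, -0.0301, 0.1813]
tcp_rot: [-180.0, 0.1, 93.9]
wrist_force: [0.2, -5.5, -0.1]
opening: -0.0002
grasp_force: 2.9
```

It now resists firmly at 5.5 N, at the expected latched position. I'll back off and rise clear.

```bash
python3 -m handwheel '[{"tx":-0.004,"ty":0,"tz":0,"ax":0,"ay":0,"az":0,"jaw":-1},{"tx":-0.008,"ty":0,"tz":0,"ax":0,"ay":0,"az":0,"jaw":-1},{"tx":-0.012,"ty":0,"tz":0,"ax":0,"ay":0,"az":0,"jaw":-1},{"tx":-0.016,"ty":0,"tz":0,"ax":0,"ay":0,"az":0,"jaw":-1},{"tx":-0.01,"ty":0,"tz":-0.01,"ax":0,"ay":0,"az":0,"jaw":-1},{"tx":-0.01,"ty":0,"tz":-0.02,"ax":0,"ay":0,"az":0,"jaw":-1},{"tx":-0.01,"ty":0,"tz":-0.025,"ax":0,"ay":0,"az":0,"jaw":-1},{"tx":0,"ty":0,"tz":-0.025,"ax":0,"ay":0,"az":0,"jaw":-1},{"tx":0,"ty":0,"tz":-0.02,"ax":0,"ay":0,"az":0,"jaw":-1},{"tx":0,"ty":0,"tz":0,"ax":0,"ay":0,"az":0,"jaw":-1}]'; python3 -c "
from h import *
snap('scene','scene4.png');snap('side','side4.png')
a=cv2.imread('pics/scene4.png')[150:300,240:440];b=cv2.imread('pics/side4.png')[150:350,220:380]
b=cv2.resize(b,(320,400));a=cv2.resize(a,(480,360));o=np.zeros((400,800,3),np.uint8);o[:,:320]=b;o[:360,320:]=a;cv2.imwrite('pics/m4.png',o)"
```

```text
time: 22.8
ee_pos: [0.5218, -0.0998, 0.2831]
tcp_rot: [179.8, 0.0, 93.9]
wrist_force: [-0.3, -0.6, 0.2]
opening: 0.0002
grasp_force: 0.0
```

View pics/m4.png

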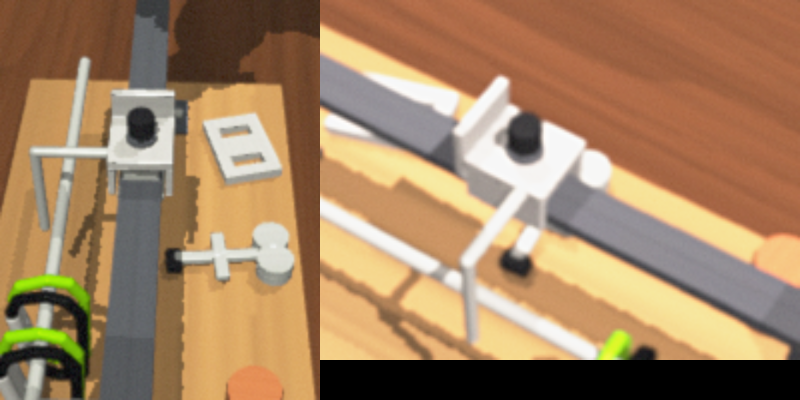

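The keeper sits over the clip, with the knob down and the loose items in place. As a quick numeric check, the knob top is at (525,122) in the scene panel.

Run:
```python
from h import *
d=np.array([-.068,.998])
n=cast('scene0',165+585/4,130+342.5/4,.165)+.022*d
k=cast('scene4',240+205/2.4,150+123/2.4,.211); print('short of notch scene',(n-k)@d)
n=cast('side0',235+230/4,120+401/4,.165)+.022*d
k=cast('side4',220+141/2,150+115/2,.211); print('side',(n-k)@d)
```

```text
short of notch scene -0.0012489196622395375
side -0.002722886390899363
```

The plunger is within about 1–3 mm of the notch in both views. That agrees with the drop in force and the firm stop.

```bash
python3 -c "
from workcell import workorder
print(workorder.job_done())"
```

```text
the job is handed in; nothing more can be done
None
```

The keeper is pushed over the lip and latched in the notch, with the hand drawn clear and the job handed in at about 23 s. The highest push I read was about 9 N, and the belay plate, cam unit and mallet head were not touched.

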